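Put the tea tin away in the sliding-lid box

TASK

Put the small tea tin away in the long wooden box. First press down on top of the box's flat lid and drag it well open by friction; then, as the box takes the tin only lengthwise with the fingers on its narrow ends and those ends are hemmed in by the sugar bowl and the mug, lift the tin out by its broad sides, stand it on free worktop away from them, let go and take it again by the ends. Lower it into the box to stand upright on the floor (do not drop it or tip it over) and slide the lid fully shut, leaving the sugar bowl and the mug standing where they are.

Things in the scene. Friction and masses are not known exactly. Their poses are not given: they have to be found in the camera images.
- tea_box: Narrow pale wooden box, 170x68x80 mm (x,y,z), fixed. Origin: centre of underside, x along its length. Floor 6 mm; inside x -75 to +73 mm, 48 mm wide, 64 mm deep under the lid. Lips on both long sides and the +x end wall stand 4 mm above the lid, leaving a strip 50 mm wide bare; the -x end (facing the robot) is open above a wall that ends under the lid, so the lid slides out to -x of the box.
- box_lid (a joint): How far the flat, slightly darker lid (157x57x6 mm, no handle or notch) is slid out to -x of the box, in m: 0 shut, 0.135 fully open (stop). It slides level, cannot lift off, stays where left and takes 1 to 2 N to move: a closed gripper pressing on it with 8 N or more drags it either way. Open by d, the box is uncovered from x = 73 mm back to x = 72 mm - d (box frame).
- lid_top (a point): Point on the lid's top face, on its middle line, 76 mm above the worktop; moves with the lid. With the lid shut it is over the box's origin; the lid reaches 73 mm to +x and 84 mm to -x of it. Same axes as the box.
- box_floor (a point): Point on the box's inner floor, 6 mm above the worktop, 6 mm to +x of the box's middle: the middle of the part uncovered when the lid is fully open. Same axes as the box.
- tea_tin: Closed rectangular tin of plain metal, 54 mm long (x) x 36 mm wide (y) x 58 mm tall, 0.1 to 0.2 kg, loose, standing on the worktop. Origin: centre of its underside; z up. Its two 36 mm wide ends face the sugar bowl and the mug, about 9 mm away; its two broad sides (54 mm) are free.
- sugar_bowl: Round grey sugar bowl with a knob on its lid, 68 mm across, 70 mm tall, loose, at one narrow end of the tin. Origin: centre of its underside. Not to be disturbed.
- mug_teal: Mug with a handle, 68 mm across and 99 mm over the handle (along its y), 73 mm tall, loose, at the other narrow end of the tin. Origin: centre of its underside. Not to be disturbed.
Things that resemble listed ones, but are neither listed nor needed, are in the scene too. Several things have the shape of the tea_tin; the one meant has the colours described above.

How it is judged:
By the outcome, as a careful person would: the job done as asked, in the order asked, and still so for the second after the job is handed in, with the robot touching nothing.
It also fails if it takes over 72 s, if anything falls off the work surface, if the arm or the gripper's body presses on something with over 40 N, if the wrist force passes 120 N, or if a joint passes its speed limit or range.

ROBOT

A 6-joint arm with a two-finger parallel gripper is mounted at the origin on a cart in front of the work surface, level with it; the furniture and walls round the work are solid. World frame = base frame: x ahead of the robot, y to its left, z up, the work surface at z = 0. Lengths are in m, angles in rad, forces in N, time in s.
With the tool pointing down it reaches from about 0.35 to 0.975 m from the base axis. Payload 4.9 kg.
Tool frame: the origin (TCP) lies at the very end of the fingers, on their centre line; the grasp point (between the pads) lies 19 mm behind it; z points along the fingers, y is the line along which they close (so a half turn about z gives the same grasp; the last joint's range is limited). The gripper opens to 85 mm and grips with 20 to 120 N. Pads are 22 mm wide; open, the fingers measure 114 mm over their backs; the gripper's body (76 mm by 85 mm) begins 54 mm behind the grasp point. The pads swing forward as they close: fully open they stand 13 mm farther back than shut.
Start: joints at [-1.407, 0.053, 1.613, -0, 1.476, -0.119], TCP at [0.174, -0.6, 0.231] pointing down, gripper open.
Joint ranges: [-3.01, 3.01], [-1.01, 2.22], [0.06, 2.58], [-1.02, 4.17], [0.09, 2.62], [-3.14, 3.14]. Speed limits (rad/s): [2.57, 2.57, 3.14, 3.14, 3.14, 3.14].

INTERFACE

Orientations are given as a unit quaternion [w, x, y, z].
In Python, from plant import manip, vision, order gives the robot as it stands.
- The arm moves only by the tool play_rows, never from a script. Its argument "steps" is a list that holds one entry, the list of rows, each a list of 6 numbers: the shift along the tool's x, y, z in mm, then the turn, a rotation vector about the tool's x, y, z in degrees. A call has 1 to 12 rows; each row is the pose to reach, as a shift and turn from the pose commanded when the call began, along the tool's axes at that moment; what a row does not reach only later rows make up. A row lasts 1/12 s, in which the tool goes at most 41.7 mm and 7.16 degrees, less where a joint would pass 70% of its speed; a pose out of reach is approached as far as the arm can. A call with a gripper value outside its range is refused whole. "claw" is the gripper's target within -1 to 1 (fully open at 1, half-way at 0, shut at -1), set as the call begins (left out, the last holds). The fingers move at their own pace and stop on an object; the grip force is fixed at half the most. Time passes only in rows, so rows that repeat a pose let the fingers close. It gives the time, the measured TCP pose, the force, the opening and the grip force at its end, in the units of the state.
- manip.state(): the state, without advancing time (a new reading comes with each control period).
- vision.grab_frame(name): name is "scene" or "side" or "wrist"; returns (picture, depth): 480x640x3 uint8, blue, green, red; 480x640 float32, m along the optical axis (not along the pixel's ray), 0 where there is no reading.
- vision.camera_info(name): a dict with "K" (3x3 intrinsics, pixels), "k1" (the pictures are not rectified: a ray, as slopes to the right and down, at radius r is drawn at 1 + k1 r^2 times it, then the intrinsics apply), "eye" and "orientation" of the camera in the world; the wrist camera has in their place "T_tool_cam" (4x4, takes a point from camera to tool coordinates, whose origin is the TCP and whose axes are the flange's). Camera axes: x right, y down, z forward; pixel columns grow to the right and rows downward; lengths in m; the calibration is good to about 2 mm. A picture is of the moment at which its call begins: read the wrist's pose just before it. camera_info takes no time and is no camera call.
- order.job_done(): hands the job in; it is judged then, once.
The state is a dict: "time": time; "joint_pos": joint angles; "joint_vel": joint speeds; "joint_efforts": joint torques, N m; "tool_pos": TCP position; "tool_rot": TCP orientation; "contact_force": force on the tool from outside, world axes, zero at the start; "ft_torque": the same for the moment, N m; "gripper_width": opening from 0.0 (shut) to 1.0 (fully open); "grasp_force": force on a finger pad.
Only numpy, scipy, OpenCV 4.12 (cv2) and the standard library are available. Lean on these libraries where they do the work, as an engineer would, in place of code of your own. Each camera call takes 0.05 s, during which the arm holds its last target. There are 200 camera calls.

## Working session

There is one attempt and no reset: what is moved stays moved. The work goes in short steps, Python scripts to look and compute and a tool call to move; the robot and the scene stay as the last step left them, time stands still between calls to the robot, and variables do not carry over. Pictures are saved under pics/ and viewed, at most 10 in all, crops included, and the job is handed in when it is done.

Besides the shell and the picture viewer there is one more tool, called after "Call:" as a command line: name --argument value ..., lists and objects as JSON in quotes. play_rows: Moves the arm, as the interface text tells. Its arguments: {"type":"object","properties":{"steps":{"type":"array"},"claw":{"type":"number"}},"required":["steps"]}

```bash
ls; mkdir -p pics; cat > h.py <<'E'
import numpy as np, cv2
from scipy.spatial.transform import Rotation as R
from plant import manip, vision, order
def q2R(q): return R.from_quat([q[1],q[2],q[3],q[0]]).as_matrix()
def grab(name):
    s=manip.state(); img,d=vision.grab_frame(name); c=vision.camera_info(name)
    if name=="wrist":
        T=np.eye(4); T[:3,:3]=q2R(s["tool_rot"]); T[:3,3]=s["tool_pos"]; T=T@np.array(c["T_tool_cam"])
    else:
        T=np.eye(4); T[:3,:3]=q2R(c["orientation"]); T[:3,3]=c["eye"]
    return img,d,np.array(c["K"],float),c["k1"],T
def cloud(d,K,k1,T):
    h,w=d.shape; u,v=np.meshgrid(np.arange(w),np.arange(h))
    p=cv2.undistortPoints(np.stack([u,v],-1).reshape(-1,1,2).astype(float),K,np.array([k1,0,0,0.])).reshape(h,w,2)
    P=np.dstack([p*d[...,None],d])@T[:3,:3].T+T[:3,3]
    P[d==0]=np.nan
    return P
E
python3 - <<'E'
from h import *
for n in("scene","side"):
    img,d,K,k1,T=grab(n); cv2.imwrite(f"pics/{n}0.png",img); np.savez(f"{n}0.npz",P=cloud(d,K,k1,T),img=img)
    print(n,T[:3,3],T[:3,2],K[0,0],k1)
print(manip.state())
E
```

```text
pics
scene [-0.14952715 -0.4975401   0.43623116] [ 0.75879817  0.51708612 -0.3960395 ] 595.8476306355676 -0.02188734784119795
side [0.15173971 0.59393269 0.50743265] [ 0.45657783 -0.72256021 -0.5190794 ] 482.0987227980124 -0.053406830787433836
{'time': 0.1, 'joint_pos': array([-1.40698227e+00,  5.33012064e-02,  1.61419798e+00, -8.75423396e-06,
        1.47601513e+00, -1.18964009e-01]), 'joint_vel': array([-3.34499470e-05,  3.50436871e-04, -4.23019323e-03, -8.64727066e-05,
        5.59481039e-04,  6.02764862e-04]), 'joint_efforts': array([ 1.81000596e-03, -3.94903886e+01, -3.71360528e+01,  5.57998465e-05,
        3.92550370e-03, -3.09730012e-05]), 'tool_pos': array([ 0.17431372, -0.59958976,  0.23015488]), 'tool_rot': array([-9.60494877e-04,  9.90020695e-01,  1.40918769e-01, -2.59008965e-05]), 'contact_force': array([-0.19135412, -0.49706941, -0.40380773]), 'ft_torque': array([-0.02079027,  0.01409371, -0.01149967]), 'grasp_force': 0.0, 'gripper_width': 0.9991839352297426}
```

View pics/scene0.png

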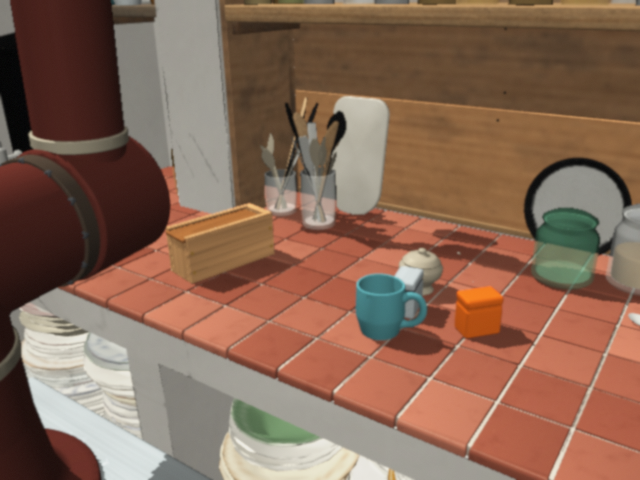

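View pics/side0.png

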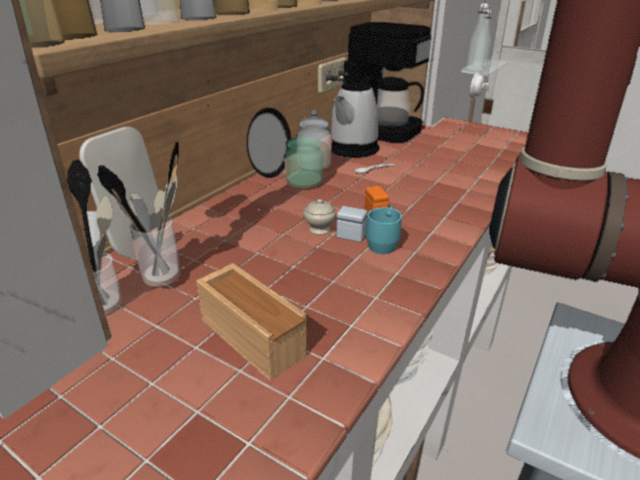

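The box is at scene (220,240) / side (252,318). There are two tin-shaped things: plain grey metal at side (351,222) / scene (410,290), between the bowl (320,215) and the mug (384,228), and an orange one at side (376,200) / scene (480,312). The grey one fits, being plain metal and hemmed in by bowl and mug. Next I measure, with one enlarged crop to confirm.

```bash
python3 - <<'E'
from h import *
img=cv2.imread("pics/side0.png"); cv2.imwrite("pics/crop1.png",cv2.resize(img[180:390,180:420],(685,600),interpolation=cv2.INTER_CUBIC))
A=np.load("side0.npz")["P"]; B=np.load("scene0.npz")["P"]
def reg(P,r): 
    p=P[r[0]:r[1],r[2]:r[3]].reshape(-1,3); return p[np.isfinite(p).all(1)]
def sl(p,z0,z1):
    q=p[(p[:,2]>z0)&(p[:,2]<z1)]; 
    if len(q)<5: print("few");return
    xy=(q[:,:2]*1000).astype(np.float32); c,s,a=cv2.minAreaRect(xy); print(len(q),z0,z1,"rect",np.round(c,1),np.round(s,1),round(a,1),"zmed",np.median(q[:,2]))
    return q
print("table z",np.nanmedian(A[300:330,330:350,2]))
print("box side");b=reg(A,(250,390,180,320)); sl(b,.076,.09); sl(b,.07,.079); sl(b,.02,.09)
print("box scene");b=reg(B,(190,290,155,285)); sl(b,.077,.09); sl(b,.02,.09)
def circ(p,z0,z1):
    q=p[(p[:,2]>z0)&(p[:,2]<z1)][:,:2]
    from scipy.optimize import least_squares
    r=least_squares(lambda c:np.hypot(*(q-c).T)-.034,q.mean(0)+[0.02,0],loss='soft_l1',f_scale=.003).x; print("circ",r,len(q))
print("tin top side");t=reg(A,(195,250,335,370)); sl(t,.053,.063); 
print("bowl");circ(reg(A,(190,240,300,334)),.02,.045)
print("mug");m=reg(A,(200,255,366,405)); circ(m,.03,.065); sl(m,.066,.08)
print("scene mug");m=reg(B,(270,345,352,402));sl(m,.066,.08);circ(m,.02,.06)
m=reg(B,(270,345,352,430));sl(m,.03,.08)
print("tin scene");sl(reg(B,(260,300,395,425)),.053,.063)
print("orange");sl(reg(A,(180,212,362,392)),.05,.065)
E
```

```text
table z -0.0003042856955882689
box side
2783 0.076 0.09 rect [526.5 189.8] [ 70.3 176.8] 77.0 zmed 0.07731820863796174
3153 0.07 0.079 rect [526.2 189.5] [ 70.6 176.9] 76.3 zmed 0.07614092769250036
6822 0.02 0.09 rect [526.4 189.9] [ 71. 177.] 76.7 zmed 0.07545909305520021
box scene
1600 0.077 0.09 rect [526.1 186.4] [ 74.1 176.5] 76.9 zmed 0.07860285438008047
6570 0.02 0.09 rect [632.9 261.2] [405.5 221.7] 44.6 zmed 0.05331820148697966
tin top side
281 0.053 0.063 rect [ 533.9 -150.8] [49.  86.4] 83.4 zmed 0.05745931571708918
bowl
circ [ 0.6193     -0.14398301] 273
mug
circ [ 0.47882236 -0.15087225] 1006
250 0.066 0.08 rect [ 481.1 -153.8] [66.9 77.1] 46.8 zmed 0.0699527487290098
scene mug
565 0.066 0.08 rect [ 475.1 -151.2] [67.8 59.5] 27.6 zmed 0.07073898319211969
circ [ 0.4778333  -0.15376441] 1524
3155 0.03 0.08 rect [ 515.1 -152.9] [142.5  96.2] 23.5 zmed 0.057261793956490004
tin scene
597 0.053 0.063 rect [ 539.4 -164.6] [143.4  41.4] 25.4 zmed 0.05924031190849349
orange
262 0.05 0.065 rect [ 533.8 -226.1] [ 56.2 134. ] 28.7 zmed 0.057329452004455383
```

View pics/crop1.png

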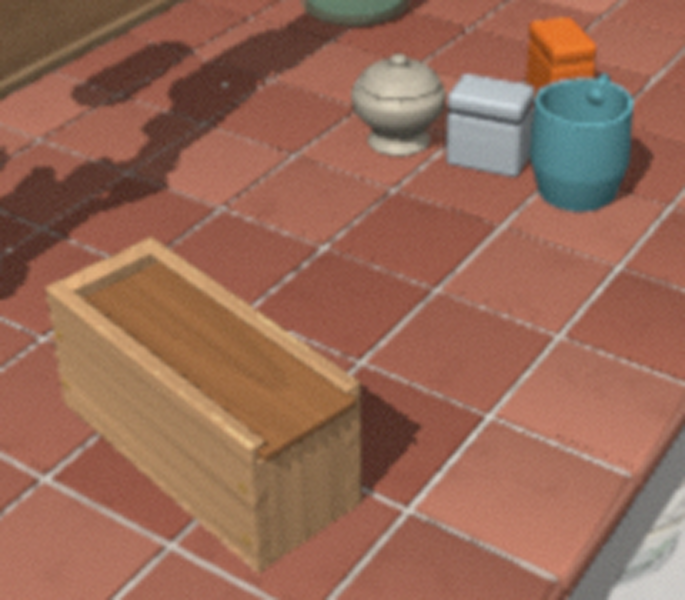

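Crop confirms it: grey metal tin at side (351,222) between bowl and mug; the lid's open end faces the robot (box yaw about -13°). I go to above the tin and look from the wrist.

Call:
play_rows --steps '[[[485,-330,-90,0,0,12],[485,-330,-90,0,0,12],[485,-330,-90,0,0,12],[485,-330,-90,0,0,12],[485,-330,-90,0,0,12],[485,-330,-90,0,0,12],[485,-330,-90,0,0,12],[485,-330,-90,0,0,12],[485,-330,-90,0,0,12],[485,-330,-90,0,0,12],[485,-330,-90,0,0,12],[485,-330,-90,0,0,12]]]' --claw 0

```text
time: 1.1
tool_pos: [0.4899, -0.2172, 0.3071]
tool_rot: [-0.0, 0.999, 0.037, -0.0]
contact_force: [0.3, 0.3, 0.8]
gripper_width: 0.504
grasp_force: 0.0
```

Call:
play_rows --steps '[[[55,-65,0,0,0,0],[55,-65,0,0,0,0],[55,-65,0,0,0,0],[55,-65,0,0,0,0],[55,-65,0,0,0,0]]]' --claw 0

```text
time: 1.52
tool_pos: [0.539, -0.1502, 0.3065]
tool_rot: [0.0, 0.999, 0.037, -0.001]
contact_force: [-0.2, 0.2, -0.3]
gripper_width: 0.502
grasp_force: 0.0
```

```bash
cat >> h.py <<'E'
def yaw():
    q=manip.state()["tool_rot"]; M=q2R(q); return np.degrees(np.arctan2(M[1,0],M[0,0])), M
def go(x,y,z,psi=None):
    "rows needed (mm,deg) to bring the TCP to world x,y,z mm, tool x yaw psi, tool down"
    s=manip.state(); a,M=yaw(); a=a if psi is None else psi
    t=np.radians(a); G=np.array([[np.cos(t),np.sin(t),0],[np.sin(t),-np.cos(t),0],[0,0,-1]])
    v=M.T@(np.array([x,y,z])-1000*np.array(s["tool_pos"])); r=np.degrees(R.from_matrix(M.T@G).as_rotvec())
    print("now",np.round(1000*s["tool_pos"],1),"->",np.round(v,1),np.round(r,1))
def top(P,r,z0,z1,n=""):
    p=P[r[0]:r[1],r[2]:r[3]].reshape(-1,3); p=p[np.isfinite(p).all(1)]; q=p[(p[:,2]>z0)&(p[:,2]<z1)]
    c,s,a=cv2.minAreaRect((q[:,:2]*1000).astype(np.float32)); print(n,len(q),"rect",np.round(c,1),np.round(s,1),round(a,1),"z",np.round(np.median(q[:,2]),4)); return q
E
python3 - <<'E'
from h import *
img,d,K,k1,T=grab("wrist"); P=cloud(d,K,k1,T); np.savez("w1.npz",P=P,img=img); cv2.imwrite("pics/w1.png",img)
print(manip.state()["tool_pos"],yaw()[0],T[:3,3],T[:3,2])
m=np.isfinite(P).all(2)&(P[...,2]>.05)&(P[...,2]<.09)
n,l,st,c=cv2.connectedComponentsWithStats(m.astype(np.uint8))
for i in range(1,n):
    if st[i,4]>300: q=P[l==i]; print(st[i],np.round(c[i]),cv2.minAreaRect((q[:,:2]*1000).astype(np.float32)),np.median(q[:,2]))
E
```

```text
[ 0.53875795 -0.15085463  0.30662986] 4.164908126189866 [ 0.60579114 -0.14400145  0.44920022] [-0.26597158 -0.0198245  -0.963777  ]
[ 291   81   62   64 3052] [321. 113.] ((617.2529296875, -142.23330688476562), (57.5322151184082, 58.030941009521484), 4.5587568283081055) 0.057976356018677205
[   0  100   32  175 3642] [ 11. 176.] ((521.36865234375, 156.4514617919922), (29.764698028564453, 172.86920166015625), 85.99398040771484) 0.06482333702950951
[ 307  158   42   58 1983] [328. 186.] ((548.0707397460938, -153.58786010742188), (54.278236389160156, 36.02177810668945), 11.381558418273926) 0.05793613472409881
[ 407  165   62   60 2004] [438. 194.] ((547.8056640625, -262.9444885253906), (37.0982780456543, 54.39152145385742), 49.22605514526367) 0.05797700957637378
[ 286  224   95   67 1709] [326. 258.] ((472.98876953125, -160.13525390625), (88.37867736816406, 65.13442993164062), 69.77848815917969) 0.06716350712349062
```

View pics/w1.png

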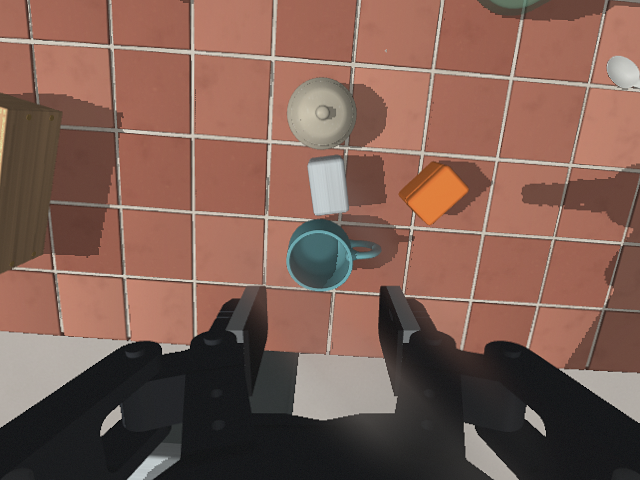

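The wrist picture shows the grey tin at (328,186) between bowl (321,113) and mug (320,255), orange decoy at (438,194). Tin: (548,-154) mm, yaw 11.4°, 54x36, z 58 – matches. Now to the box, closed.

```bash
python3 -c "
from h import *
go(500,185,230,-13)"
```

```text
now [ 538.8 -150.9  306.6] -> [ -14.2 -337.8   76.6] [ 0.   0.1 17.2]
```

Call:
play_rows --steps '[[[-14,-338,77,0,0,17],[-14,-338,77,0,0,17],[-14,-338,77,0,0,17],[-14,-338,77,0,0,17],[-14,-338,77,0,0,17],[-14,-338,77,0,0,17],[-14,-338,77,0,0,17],[-14,-338,77,0,0,17],[-14,-338,77,0,0,17],[-14,-338,77,0,0,17],[-14,-338,77,0,0,17],[-14,-338,77,0,0,17]]]' --claw -1

```text
time: 2.57
tool_pos: [0.501, 0.1841, 0.2305]
tool_rot: [0.0, 0.994, -0.113, 0.0]
contact_force: [-0.2, -0.0, 0.2]
gripper_width: -0.001
grasp_force: 0.0
```

```bash
cat >> h.py <<'E'
def comps(P,z0,z1,mn=300):
    m=np.isfinite(P).all(2)&(P[...,2]>z0)&(P[...,2]<z1)
    n,l,st,c=cv2.connectedComponentsWithStats(m.astype(np.uint8))
    for i in range(1,n):
        if st[i,4]>mn:
            q=P[l==i]; r=cv2.minAreaRect((q[:,:2]*1000).astype(np.float32)); print(st[i],np.round(r[0],1),np.round(r[1],1),round(r[2],1),np.round(np.median(q[:,2]),4))
E
python3 - <<'E'
from h import *
img,d,K,k1,T=grab("wrist"); P=cloud(d,K,k1,T); P[300:]=np.nan; np.savez("w2.npz",P=P,img=img); cv2.imwrite("pics/w2.png",img)
comps(P,.02,.095); comps(P,.078,.085)
print(yaw()[0],manip.state()["tool_pos"])
E
```

```text
[   0    0  104   39 2418] [695.3 365.6] [ 6.9 90.8] 3.6 0.0413
[  259    63   100   234 21160] [524.9 190.4] [ 68.6 173.7] 76.7 0.0767
[ 259   63  100  232 7086] [526.8 190. ] [ 68.4 169.8] 76.6 0.0801
-12.947581220893307 [0.50117584 0.1840082  0.2306259 ]
```

View pics/w2.png

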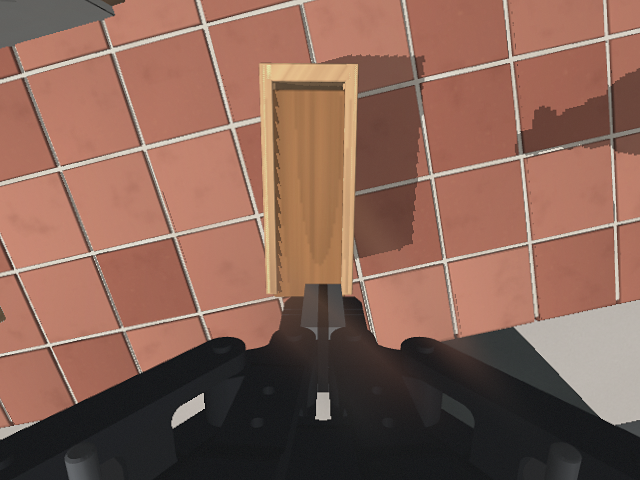

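Lid shut, box from (259,64) to (358,297) in the picture: centre (526.8,190), yaw -13.3°, rim at z 80 mm.

```bash
python3 -c "
from h import *
go(570.6,179.6,82,-13.3)"
```

```text
now [501.2 184.  230.6] -> [ 68.5 -11.3 148.7] [ 0.  -0.1  0.4]
```

Call:
play_rows --steps '[[[68,-11,60,0,0,0.4],[68,-11,80,0,0,0.4],[68,-11,110,0,0,0.4],[68,-11,135,0,0,0.4],[68,-11,145,0,0,0.4],[68,-11,150,0,0,0.4],[68,-11,153,0,0,0.4],[68,-11,155,0,0,0.4],[68,-11,155,0,0,0.4]]]' --claw -1

```text
time: 3.37
tool_pos: [0.5707, 0.1815, 0.0777]
tool_rot: [-0.001, 0.993, -0.115, 0.002]
contact_force: [-0.3, -0.5, 0.2]
gripper_width: -0.0
grasp_force: 0.0
```

Call:
play_rows --steps '[[[0,0,1,0,0,0],[0,0,2,0,0,0],[0,0,3,0,0,0],[0,0,3,0,0,0]]]' --claw -1

```text
time: 3.7
tool_pos: [0.5716, 0.1816, 0.0759]
tool_rot: [-0.0, 0.993, -0.115, 0.003]
contact_force: [-1.0, -1.3, 8.8]
gripper_width: 0.001
grasp_force: 4.3
```

Call:
play_rows --steps '[[[0,0,1,0,0,0],[-6,0,1.3,0,0,0],[-18,0,1.3,0,0,0],[-32,0,1.3,0,0,0],[-46,0,1.3,0,0,0],[-60,0,1.3,0,0,0],[-74,0,1.3,0,0,0],[-88,0,1.3,0,0,0],[-102,0,1.3,0,0,0],[-116,0,1.3,0,0,0],[-128,0,1.3,0,0,0],[-135,0,1.3,0,0,0]]]' --claw -1

```text
time: 4.7
tool_pos: [0.4415, 0.2128, 0.076]
tool_rot: [-0.001, 0.993, -0.114, 0.005]
contact_force: [5.0, -2.1, 6.9]
gripper_width: 0.001
grasp_force: 3.3
```

Call:
play_rows --steps '[[[0,0,-20,0,0,0],[0,0,-60,0,0,0],[0,0,-100,0,0,0],[0,0,-140,0,0,0],[0,0,-170,0,0,0],[0,0,-170,0,0,0]]]' --claw -1

```text
time: 5.2
tool_pos: [0.4415, 0.2136, 0.2508]
tool_rot: [-0.003, 0.993, -0.115, 0.007]
contact_force: [1.1, -0.2, 1.6]
gripper_width: -0.002
grasp_force: 0.0
```

```bash
python3 - <<'E'
from h import *
img,d,K,k1,T=grab("wrist"); P=cloud(d,K,k1,T); cv2.imwrite("pics/w3.png",img)
# profile along box middle line
t=np.radians(-13.3); c=np.array([.5268,.190]); u=np.array([np.cos(t),np.sin(t)]); v=np.array([-u[1],u[0]])
q=P.reshape(-1,3); q=q[np.isfinite(q).all(1)]; a=(q[:,:2]-c)@u*1000; b=(q[:,:2]-c)@v*1000
for x in range(-110,90,8):
    m=(abs(a-x)<2)&(abs(b)<8); print(x,m.sum(),np.round(np.median(q[m,2])*1000,1) if m.any() else "",end=" | ")
go(548.1,-153.6,150,11.4)
E
```

```text
-110 89 76.2 | -102 128 76.4 | -94 456 292.3 | -86 418 289.4 | -78 6744 321.2 | -70 1242 346.4 | -62 131 7.3 | -54 68 6.3 | -46 70 6.2 | -38 67 6.1 | -30 86 6.1 | -22 90 6.1 | -14 73 6.0 | -6 71 6.2 | 2 76 6.5 | 10 87 6.4 | 18 90 6.3 | 26 77 6.3 | 34 79 5.9 | 42 84 6.0 | 50 84 6.0 | 58 86 5.9 | 66 90 6.1 | 74 413 35.6 | 82 0  | now [440.2 213.2 247. ] -> [187.7 333.1  96.9] [ -0.2  -0.6 -24.6]
```

Lid is fully open (floor at 6 mm from x = -62 to 73). Now over the tin.

Call:
play_rows --steps '[[[188,333,97,0,0,-24.6],[188,333,97,0,0,-24.6],[188,333,97,0,0,-24.6],[188,333,97,0,0,-24.6],[188,333,97,0,0,-24.6],[188,333,97,0,0,-24.6],[188,333,97,0,0,-24.6],[188,333,97,0,0,-24.6],[188,333,97,0,0,-24.6],[188,333,97,0,0,-24.6],[188,333,97,0,0,-24.6],[188,333,97,0,0,-24.6]]]' --claw 1

```text
time: 6.25
tool_pos: [0.5438, -0.1559, 0.1416]
tool_rot: [-0.001, 0.995, 0.098, -0.002]
contact_force: [-0.7, 0.8, 0.6]
gripper_width: 0.995
grasp_force: 0.0
```

```bash
python3 - <<'E'
from h import *
img,d,K,k1,T=grab("wrist"); P=cloud(d,K,k1,T); cv2.imwrite("pics/w4.png",img)
comps(P[:330],.050,.063)
print(yaw()[0]); go(548.1,-153.6,22,11.4)
E
```

```text
[ 274   55  106  110 8543] [ 617.2 -142. ] [58.4 58.3] 1.7 0.0579
[ 292  188   62   90 5335] [ 548.4 -153.5] [54. 36.] 11.3 0.058
[ 447  221  103   92 5131] [ 548.4 -262.2] [36.6 54.2] 48.7 0.058
[246 289 101  41 869] [ 498.1 -147.7] [23.9 63.5] 5.3 0.0567
11.340644782719645
now [ 544.  -154.8  142.4] -> [ 4.500e+00 -1.000e-01  1.203e+02] [-0.1  0.1 -0.1]
```

View pics/w4.png

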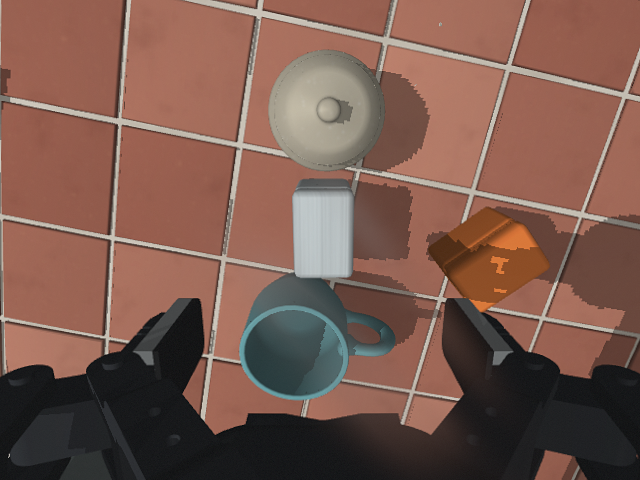

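Tin at (322,232) between bowl and mug, measured again at (548.4,-153.5), yaw 11.3°. Fingers straddle it clear of the mug handle (375,338). Descend and grip.

Call:
play_rows --steps '[[[4.5,0,10,0,0,0],[4.5,0,30,0,0,0],[4.5,0,55,0,0,0],[4.5,0,80,0,0,0],[4.5,0,105,0,0,0],[4.5,0,118,0,0,0],[4.5,0,126,0,0,0],[4.5,0,128,0,0,0],[4.5,0,128,0,0,0]]]' --claw 1

```text
time: 7.05
tool_pos: [0.5496, -0.1536, 0.0161]
tool_rot: [0.0, 0.995, 0.1, 0.0]
contact_force: [0.9, 0.8, 0.7]
gripper_width: 0.999
grasp_force: 0.0
```

Call:
play_rows --steps '[[[0,0,0,0,0,0],[0,0,0,0,0,0],[0,0,0,0,0,0],[0,0,0,0,0,0],[0,0,0,0,0,0],[0,0,0,0,0,0],[0,0,0,0,0,0],[0,0,0,0,0,0]]]' --claw -1

```text
time: 7.72
tool_pos: [0.5502, -0.1545, 0.017]
tool_rot: [0.001, 0.995, 0.099, 0.001]
contact_force: [-0.2, 0.7, 6.1]
gripper_width: 0.415
grasp_force: 60.6
```

Call:
play_rows --steps '[[[0,0,-3,0,0,0],[0,0,-10,0,0,0],[0,0,-25,0,0,0],[0,0,-45,0,0,0],[0,0,-65,0,0,0],[0,0,-85,0,0,0],[0,0,-105,0,0,0],[0,0,-117,0,0,0],[0,0,-120,0,0,0],[0,0,-120,0,0,0]]]' --claw -1

```text
time: 8.55
tool_pos: [0.5496, -0.1541, 0.1365]
tool_rot: [0.0, 0.995, 0.099, 0.001]
contact_force: [-0.3, -0.0, -1.0]
gripper_width: 0.416
grasp_force: 59.9
```

```bash
python3 - <<'E'
from h import *
s=manip.state(); print(s["gripper_width"],s["grasp_force"],s["contact_force"]); go(515,5,137,-13.3)
E
```

```text
0.41623771758347067 59.93751347064972 [-0.31975162 -0.00435672 -1.0380132 ]
now [ 549.6 -154.1  136.5] -> [  -2.4 -162.8   -0.6] [ 0.  -0.1 24.7]
```

Call:
play_rows --steps '[[[0,-5,0,0,0,1],[0,-18,0,0,0,3],[0,-36,0,0,0,6],[0,-56,0,0,0,9],[0,-78,0,0,0,12],[0,-100,0,0,0,15],[0,-120,0,0,0,18],[0,-138,0,0,0,21],[0,-152,0,0,0,23],[0,-160,0,0,0,24.5],[0,-163,0,0,0,24.7],[0,-163,0,0,0,24.7]]]' --claw -1

```text
time: 9.55
tool_pos: [0.5158, 0.0067, 0.1341]
tool_rot: [-0.0, 0.993, -0.115, -0.001]
contact_force: [-0.6, -0.2, -2.2]
gripper_width: 0.41
grasp_force: 60.1
```

Call:
play_rows --steps '[[[0,0,15,0,0,0],[0,0,35,0,0,0],[0,0,55,0,0,0],[0,0,75,0,0,0],[0,0,92,0,0,0],[0,0,104,0,0,0],[0,0,111,0,0,0],[0,0,115,0,0,0],[0,0,117,0,0,0],[0,0,118,0,0,0],[0,0,118,0,0,0]]]' --claw -1

```text
time: 10.47
tool_pos: [0.5178, 0.0056, 0.0186]
tool_rot: [0.0, 0.993, -0.116, 0.001]
contact_force: [0.9, -0.1, -0.3]
gripper_width: 0.418
grasp_force: 60.1
```

Call:
play_rows --steps '[[[0,0,1,0,0,0],[0,0,2,0,0,0],[0,0,2,0,0,0]]]' --claw -1

```text
time: 10.72
tool_pos: [0.518, 0.0057, 0.0169]
tool_rot: [0.0, 0.993, -0.116, 0.001]
contact_force: [-0.1, -0.2, 1.6]
gripper_width: 0.414
grasp_force: 60.3
```

Call:
play_rows --steps '[[[0,0,0,0,0,0],[0,0,0,0,0,0],[0,0,0,0,0,0],[0,0,0,0,0,0],[0,0,0,0,0,0],[0,0,0,0,0,0],[0,0,0,0,0,0]]]' --claw 1

```text
time: 11.3
tool_pos: [0.517, 0.0058, 0.0158]
tool_rot: [-0.0, 0.993, -0.116, -0.0]
contact_force: [-0.3, 0.3, 0.4]
gripper_width: 1.002
grasp_force: 0.0
```

Call:
play_rows --steps '[[[0,0,-10,0,0,0],[0,0,-40,0,0,0],[0,0,-80,0,0,0],[0,0,-120,0,0,0],[-15,0,-140,0,0,-4],[-15,0,-140,0,0,-11],[-15,0,-140,0,0,-18],[-15,0,-140,0,0,-25],[-15,0,-140,0,0,-32],[-15,0,-140,0,0,-39],[-15,0,-140,0,0,-46],[-15,0,-140,0,0,-53]]]' --claw 1

```text
time: 12.3
tool_pos: [0.5025, 0.0092, 0.1567]
tool_rot: [0.0, 0.94, 0.342, 0.0]
contact_force: [0.2, -0.2, -0.4]
gripper_width: 1.0
grasp_force: 0.0
```

Call:
play_rows --steps '[[[0,0,0,0,0,-7],[0,0,0,0,0,-14],[0,0,0,0,0,-21],[0,0,0,0,0,-28],[0,0,0,0,0,-35],[0,0,0,0,0,-37],[0,0,0,0,0,-37]]]' --claw 1

```text
time: 12.88
tool_pos: [0.5025, 0.0092, 0.1566]
tool_rot: [0.0, 0.784, 0.621, 0.0]
contact_force: [-0.4, 1.1, 0.1]
gripper_width: 0.994
grasp_force: 0.0
```

```bash
python3 - <<'E'
from h import *
img,d,K,k1,T=grab("wrist"); P=cloud(d,K,k1,T); cv2.imwrite("pics/w5.png",img)
comps(P[:330],.045,.066); print(yaw()[0],manip.state()["tool_pos"],manip.state()["joint_pos"])
E
```

```text
[ 302  207   87   56 4718] [516.1   7.9] [35.2 54. ] 76.9 0.058
76.64755095105758 [0.50253343 0.00923884 0.15651048] [-1.29788154e-01 -1.87729811e-01  1.96880485e+00  3.88406438e-06
  1.35980277e+00  1.03255261e-01]
```

View pics/w5.png

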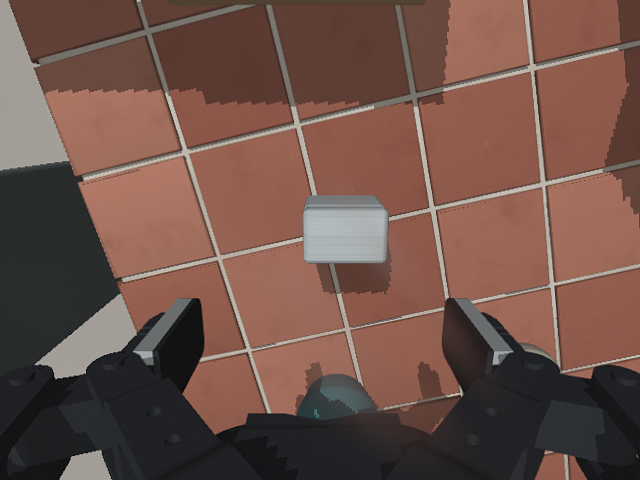

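Tin stands free and upright at (345,234); measured (516.1,7.9), yaw -13.1°. Take it by the ends.

```bash
python3 -c "
from h import *
go(516.1,7.9,18,76.8)"
```

```text
now [502.5   9.2 156.5] -> [  1.8  13.4 138.5] [ 0.  -0.  -0.2]
```

Call:
play_rows --steps '[[[2,13.5,15,0,0,0],[2,13.5,40,0,0,0],[2,13.5,65,0,0,0],[2,13.5,90,0,0,0],[2,13.5,112,0,0,0],[2,13.5,128,0,0,0],[2,13.5,136,0,0,0],[2,13.5,138.5,0,0,0],[2,13.5,138.5,0,0,0]]]' --claw 1

```text
time: 13.68
tool_pos: [0.516, 0.0081, 0.0174]
tool_rot: [-0.0, 0.784, 0.62, -0.0]
contact_force: [0.4, 0.5, 0.1]
gripper_width: 1.002
grasp_force: 0.0
```

Call:
play_rows --steps '[[[0,0,0,0,0,0],[0,0,0,0,0,0],[0,0,0,0,0,0],[0,0,0,0,0,0],[0,0,0,0,0,0],[0,0,0,0,0,0],[0,0,0,0,0,0]]]' --claw -1

```text
time: 14.27
tool_pos: [0.5175, 0.0079, 0.019]
tool_rot: [0.001, 0.784, 0.62, 0.001]
contact_force: [-0.5, -0.5, 6.6]
gripper_width: 0.623
grasp_force: 63.8
```

Call:
play_rows --steps '[[[0,0,-3,0,0,0],[0,0,-10,0,0,0],[0,0,-25,0,0,0],[0,0,-45,0,0,0],[0,0,-68,0,0,0],[0,0,-90,0,0,0],[0,0,-110,0,0,0],[0,0,-125,0,0,0],[0,0,-135,0,0,0],[0,0,-140,0,0,0],[0,0,-140,0,0,0]]]' --claw -1

```text
time: 15.18
tool_pos: [0.5164, 0.008, 0.1583]
tool_rot: [0.001, 0.784, 0.62, 0.001]
contact_force: [-0.2, -0.7, -2.5]
gripper_width: 0.624
grasp_force: 63.3
```

```bash
python3 - <<'E'
from h import *
s=manip.state(); print(s["gripper_width"],s["contact_force"])
t=np.radians(-13.3); x,y=526.8+6*np.cos(t),190+6*np.sin(t); print(x,y); go(x,y,158,76.7)
E
```

```text
0.6235715759449786 [-0.2375796  -0.65464804 -2.52020457]
532.6390732366625 188.61970157687136
now [516.4   8.  158.3] -> [179.5 -25.8   0.3] [ 0.1 -0.   0. ]
```

Call:
play_rows --steps '[[[5,-1,0,0,0,0],[18,-3,0,0,0,0],[36,-5,0,0,0,0],[58,-8,0,0,0,0],[82,-12,0,0,0,0],[106,-15,0,0,0,0],[130,-19,0,0,0,0],[150,-22,0,0,0,0],[166,-24,0,0,0,0],[176,-25,0,0,0,0],[179.5,-26,0,0,0,0],[179.5,-26,0,0,0,0]]]' --claw -1

```text
time: 16.18
tool_pos: [0.5314, 0.1892, 0.1562]
tool_rot: [-0.0, 0.784, 0.621, -0.001]
contact_force: [-0.0, 0.2, -2.5]
gripper_width: 0.624
grasp_force: 63.3
```

```bash
python3 - <<'E'
from h import *
go(532.6,188.6,24,76.7)
img,d,K,k1,T=grab("wrist"); P=cloud(d,K,k1,T); cv2.imwrite("pics/w6.png",img)
comps(P,.078,.083,100)
comps(P,.11,.21,300)
E
```

```text
now [531.4 189.2 156.2] -> [-1.000e-01  1.600e+00  1.322e+02] [-0.1  0.1  0.1]
[ 162  190  308  115 7258] [526.7 190.2] [ 68.1 170.3] 76.6 0.0801
[173 290  56  15 723] [453.5 177.3] [ 9.6 32.8] 75.9 0.0802
[  138   255   371   160 32997] [531.  188.9] [36.7 99.1] 76.9 0.1949
```

View pics/w6.png

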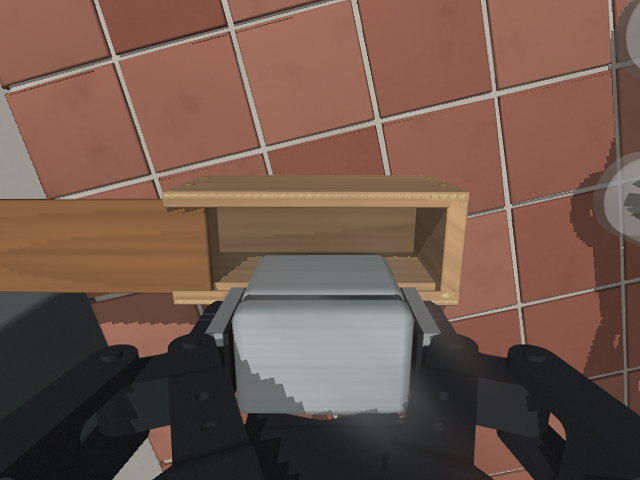

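Tin (325,350) held by ends, square over the opening (215–440, 205–290); lower it.

Call:
play_rows --steps '[[[0,1.5,6,0,0,0],[0,1.5,20,0,0,0],[0,1.5,36,0,0,0],[0,1.5,52,0,0,0],[0,1.5,66,0,0,0],[0,1.5,80,0,0,0],[0,1.5,94,0,0,0],[0,1.5,107,0,0,0],[0,1.5,118,0,0,0],[0,1.5,125,0,0,0],[0,1.5,128,0,0,0],[0,1.5,129,0,0,0]]]' --claw -1

```text
time: 17.23
tool_pos: [0.5332, 0.1882, 0.0276]
tool_rot: [-0.0, 0.784, 0.62, -0.0]
contact_force: [-0.1, -0.4, -0.2]
gripper_width: 0.626
grasp_force: 63.3
```

Call:
play_rows --steps '[[[0,0,1,0,0,0],[0,0,2,0,0,0],[0,0,2,0,0,0]]]' --claw -1

```text
time: 17.48
tool_pos: [0.534, 0.1886, 0.027]
tool_rot: [0.0, 0.784, 0.621, 0.001]
contact_force: [-0.0, 0.7, -1.5]
gripper_width: 0.628
grasp_force: 63.3
```

Not yet down; creep on.

Call:
play_rows --steps '[[[0,0,1,0,0,0],[0,0,2,0,0,0],[0,0,2,0,0,0]]]' --claw -1

```text
time: 17.73
tool_pos: [0.534, 0.1886, 0.0251]
tool_rot: [0.0, 0.784, 0.621, 0.001]
contact_force: [-0.5, -0.8, 1.8]
gripper_width: 0.625
grasp_force: 63.4
```

Call:
play_rows --steps '[[[0,0,0,0,0,0],[0,0,0,0,0,0],[0,0,0,0,0,0],[0,0,0,0,0,0],[0,0,0,0,0,0],[0,0,0,0,0,0]]]' --claw 0.9

```text
time: 18.23
tool_pos: [0.5335, 0.1884, 0.0243]
tool_rot: [0.0, 0.784, 0.62, 0.0]
contact_force: [-0.3, -0.2, -0.8]
gripper_width: 0.951
grasp_force: 0.0
```

Call:
play_rows --steps '[[[0,0,-5,0,0,0],[0,0,-20,0,0,0],[0,0,-40,0,0,0],[0,0,-65,0,0,0],[0,0,-95,0,0,0],[0,0,-125,0,0,0],[0,0,-145,0,0,0],[0,0,-145,0,0,0]]]' --claw 0.9

```text
time: 18.9
tool_pos: [0.5368, 0.1892, 0.1762]
tool_rot: [0.002, 0.784, 0.62, 0.005]
contact_force: [0.3, -0.2, 0.4]
gripper_width: 0.948
grasp_force: 0.0
```

```bash
python3 - <<'E'
from h import *
img,d,K,k1,T=grab("wrist"); P=cloud(d,K,k1,T); cv2.imwrite("pics/w7.png",img)
comps(P,.058,.0695,200)
t=np.radians(-13.3); x=-86; go(526.8+x*np.cos(t),190-x*.23,82,76.7)
E
```

```text
[ 608  163   32   92 1090] [736.8 157. ] [61.6 18.4] 84.1 0.0636
[173 184 267   3 731] [534.3 223.2] [  0.6 168.6] 76.7 0.0636
[ 211  204  211   77 2368] [532.1 164.6] [146.4  48. ] 5.2 0.0673
[ 276  209   82   53 4211] [533.2 188.6] [35.1 54.1] 76.6 0.064
now [535.4 188.9 173.1] -> [ -1.1 -95.2  90.5] [ 0.3 -0.2  0. ]
```

View pics/w7.png

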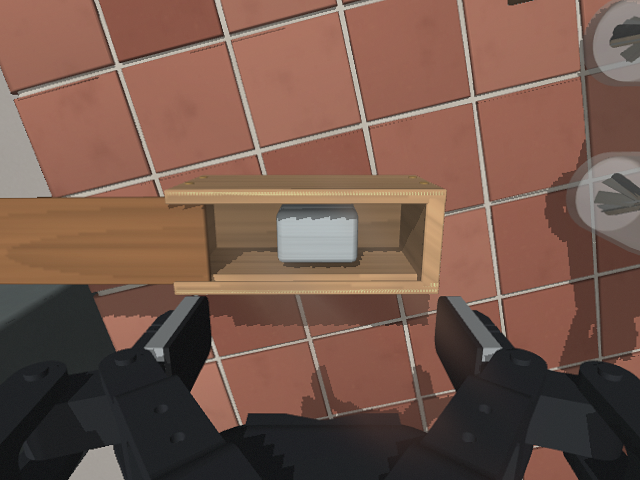

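Tin upright on the floor, at (317,236), top at 64 mm. Now close the lid, fingers shut, pressing on its far part.

Call:
play_rows --steps '[[[-1,-30,5,0,0,0],[-1,-65,20,0,0,0],[-1,-95,40,0,0,0],[-1,-95,60,0,0,0],[-1,-95,75,0,0,0],[-1,-95,85,0,0,0],[-1,-95,89,0,0,0],[-1,-95,91,0,0,0],[-1,-95,91,0,0,0]]]' --claw -1

```text
time: 19.7
tool_pos: [0.441, 0.2092, 0.0781]
tool_rot: [-0.0, 0.784, 0.62, -0.0]
contact_force: [-0.1, -0.6, -0.4]
gripper_width: 0.003
grasp_force: 0.0
```

```bash
python3 -c "
from h import *
t=np.radians(-13.3); x=-86; go(526.8+x*np.cos(t),190-x*.23,75,76.7); print(manip.state()['contact_force'])"
```

```text
now [441.  209.2  78.1] -> [1.1 1.9 3.1] [-0.  0. -0.]
[-0.09591314 -0.57666577 -0.35362915]
```

Call:
play_rows --steps '[[[1,1,1,0,0,0],[1,1.5,2,0,0,0],[1,1.5,3.5,0,0,0],[1,1.5,4,0,0,0]]]' --claw -1

```text
time: 20.03
tool_pos: [0.4438, 0.2101, 0.0759]
tool_rot: [0.001, 0.784, 0.62, 0.001]
contact_force: [-1.8, -1.0, 6.5]
gripper_width: 0.0
grasp_force: 3.6
```

Call:
play_rows --steps '[[[0,0,1.5,0,0,0],[0,5,1.7,0,0,0],[0,17,1.7,0,0,0],[0,31,1.7,0,0,0],[0,45,1.7,0,0,0],[0,59,1.7,0,0,0],[0,73,1.7,0,0,0],[0,87,1.7,0,0,0],[0,101,1.7,0,0,0],[0,115,1.7,0,0,0],[0,127,1.7,0,0,0],[0,134,1.7,0,0,0]]]' --claw -1

```text
time: 21.03
tool_pos: [0.5759, 0.1789, 0.0759]
tool_rot: [0.001, 0.784, 0.62, 0.002]
contact_force: [-7.3, 1.2, 13.4]
gripper_width: 0.001
grasp_force: 6.6
```

Call:
play_rows --steps '[[[0,1.5,0,0,0,0],[0,3,0.3,0,0,0],[0,4,0.3,0,0,0],[0,4,0.3,0,0,0]]]' --claw -1

```text
time: 21.37
tool_pos: [0.5766, 0.1788, 0.0758]
tool_rot: [-0.001, 0.784, 0.62, -0.001]
contact_force: [-10.6, -0.7, 16.1]
gripper_width: -0.0
grasp_force: 8.5
```

At the stop (10 N along x). Lift off and check.

Call:
play_rows --steps '[[[0,0,-10,0,0,0],[0,0,-40,0,0,0],[0,0,-80,0,0,0],[-30,0,-120,0,0,0],[-60,0,-150,0,0,0],[-60,0,-160,0,0,0],[-60,0,-160,0,0,0]]]' --claw -1

```text
time: 21.95
tool_pos: [0.5657, 0.1184, 0.239]
tool_rot: [0.003, 0.785, 0.62, 0.004]
contact_force: [0.6, 0.7, 0.8]
gripper_width: 0.002
grasp_force: 0.0
```

```bash
python3 - <<'E'
from h import *
img,d,K,k1,T=grab("wrist"); P=cloud(d,K,k1,T)
im2,d2,K2,k2,T2=grab("side"); P2=cloud(d2,K2,k2,T2)
t=np.radians(-13.3); c=np.array([.5268,.190]); u=np.array([np.cos(t),np.sin(t)]); v=np.array([-u[1],u[0]])
q=P.reshape(-1,3); q=q[np.isfinite(q).all(1)]; a=(q[:,:2]-c)@u*1000; b=(q[:,:2]-c)@v*1000
for x in [-92,-90,-88,-86,-84,-82,-80,-60,-40,0,40,60,66,68,70,72,74,76]:
    m=(abs(a-x)<1)&(abs(b)<10); print(x,np.round(np.median(q[m,2])*1000,1) if m.any() else "",end=" | ")
A=np.load("side0.npz")["P"]; m=slice(180,260),slice(295,410)
dd=abs(P2-A).max(2)[m]; print("\nchanged px:",(dd>.01).sum(), "mug/bowl:",(abs(P2-A)[190:240,300:333].max(2)>.01).sum(),(abs(P2-A)[205:255,372:405].max(2)>.01).sum())
cv2.imwrite("pics/end.png",np.hstack([cv2.resize(img,(400,300)),cv2.resize(im2,(400,300))]))
print(manip.state()["contact_force"])
E
```

```text
-92  | -90  | -88  | -86  | -84 76.0 | -82 76.4 | -80 76.4 | -60 76.4 | -40 76.3 | 0 76.1 | 40 76.1 | 60 76.0 | 66 76.0 | 68 76.2 | 70 76.1 | 72 75.8 | 74 80.1 | 76 80.1 | 
changed px: 863 mug/bowl: 0 0
[-0.00914307 -0.46796655 -0.43647858]
```

View pics/end.png

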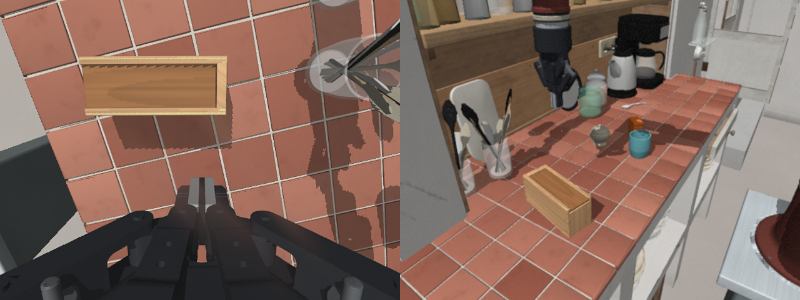

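The lid is shut: it reaches the end wall at (216,85) in the left half, and its profile runs from -84 to 73 mm. The bowl and mug have not moved.

```bash
python3 -c "
from plant import order
print(order.job_done())"
```

```text
the job is handed in; nothing more can be done
None
```

The grey tin stands upright in the box, held by its ends when it was lowered in, the lid is fully shut, and the sugar bowl and mug have not moved; the job is handed in at about 22 s.

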